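# Set the use-by wheel and print the garnish label

### The job

The garnish just cut must be used on the day it is prepped, so set the label stamp for it: with a fingertip, flick the use-by thumbwheel (the one in the middle, next to the print key) click by click away from you until its wide tooth is level with the wide tooth of the prep-day wheel on its left, which already shows the right day and must not be turned. Only then press the print key at the right-hand end fully down and let it come back up. Grasp and lift nothing, and leave the other things on the table where they are.

Things in the scene. Friction and masses are not known exactly. Their poses are not given: they have to be found in the camera images.
- label_stamp: grey label stamp with a steel deck, fixed to the table: 124 mm deep (its x, pointing away from the robot's side), 180 mm wide (its y, to the left), deck 50 mm high; origin: centre of its underside. Two half-exposed thumbwheels share an axle line along y, 58 mm above the table at x = 0: prep-day wheel at y = +54 mm, use-by wheel at y = -2 mm. Print key at x = 0, y = -62 mm.
- useby_axle (a point): middle of the use-by wheel, on the axle 58 mm above the table; axes as the stamp's. White wheel: 7 radial teeth 0.8976 rad apart, tips 40 mm from the axle, core between them 23 mm in radius; teeth 5.6 mm thick, 13 mm wide along the axle, only one 26 mm wide; one to seven pips on the flats. Steel cheeks 15 to 20 mm to either side of the wheel's middle reach 75 mm above the table.
- useby_wheel (a joint): turn of the use-by wheel, rad: 0 with its wide tooth straight up, growing as the top moves away from the robot's side (stamp's +x). A ratchet lets it turn only that way, resting at 0.45 + n x 0.8976: two teeth then stand 0.45 rad before and behind the top. A tooth pushed from before the top to 0.2 rad beyond it snaps on to the next rest (one click, 2 N). Starts 2 or 3 clicks behind, rarely caught between.
- prep_wheel (a joint): turn of the prep-day wheel (left), rad, counted like the use-by wheel's. Same build and size as that wheel, 56 mm to its left on the same axle line. Not to be turned.
- print_key (a joint): travel of the print key, m: 0 up, 0.008 fully down; a spring returns it; about 5 N holds it fully down
- prep_tooth (a point): middle of the tip of the prep-day wheel's wide tooth, 40 mm from the axle; its x axis is the direction in which that tip travels when the wheel turns forward, its z axis points outwards from the axle, its y axis lies along the axle
- useby_tooth (a point): middle of the tip of the use-by wheel's wide tooth, 40 mm from the axle; axes as for prep_tooth. Level with the prep-day wheel's wide tooth when both stand at the same angle about the axle
- key_top (a point): middle of the top face (60 mm along the stamp's x, 36 mm along its y) of the white print key, 70 mm above the table when up
- ramekin_mid (a point): a small round sauce dish beside the stamp (65 mm across, 37 mm high), point half-way up on its axis; to be left alone
- roll_mid (a point): a roll of tape lying flat beside the stamp (98 mm across, 24 mm high), point half-way up on its axis; to be left alone
- pen_mid (a point): a marker pen, 13 mm thick and 130 mm long, lying in front of the stamp, its middle; to be left alone
- brush_mid (a point): a pastry brush with a wooden handle lying to the right (196 mm long, 37 mm wide, 23 mm high), its middle; to be left alone
- tongs_mid (a point): steel tongs lying to the right (254 mm long, 33 mm wide, 20 mm high), their middle; to be left alone

How it is judged:
On the way, in this order (a step that is already met when the one before it is completed fails the run):
1. the use-by wheel's wide tooth rests level with the prep-day wheel's (x of useby_tooth in the frame of prep_tooth between -0.008 and 0.008 m and z of useby_tooth in the frame of prep_tooth above -0.01 m), for 0.3 s.
2. the print key is pressed fully down (value of joint print_key above 0.0068 m), for 0.05 s.
At the end, for the whole second after the job is handed in: The wide teeth of both wheels are level to within 8 mm (a fifth of a click); since then the print key has been pressed down at least 6.8 of its 8 mm and is up again (under 1 mm); the prep-day wheel has not been turned and the things round the stamp lie within 20 mm of where they were (all of step 1 and value of joint print_key below 0.001 m and distance of prep_tooth from where it was at the start of the episode below 0.024 m and distance of each of ramekin_mid, roll_mid, pen_mid, brush_mid, tongs_mid from where it was at the start of the episode below 0.02 m); the robot touches nothing.
It fails at once if the print key is pressed (more than 4 mm) while the wheels do not agree (value of joint print_key above 0.004 m and not (x of useby_tooth in the frame of prep_tooth between -0.008 and 0.008 m and z of useby_tooth in the frame of prep_tooth above -0.01 m)).
It fails at once if the prep-day wheel is turned a click (distance of prep_tooth from where it was at the start of the episode above 0.024 m).
It fails at once if one of the things round the stamp (sauce dish, tape roll, marker, brush, tongs) is moved or lifted (distance of any of ramekin_mid, roll_mid, pen_mid, brush_mid, tongs_mid from where it was at the start of the episode above 0.02 m).
It also fails if it takes over 51 s, if anything falls off the work surface, if the arm or the gripper's body presses on something with over 40 N, if the wrist force passes 120 N, or if a joint passes its speed limit or range.

### The arm

A 6-joint arm with a two-finger parallel gripper is mounted at the origin on a cart in front of the work surface, level with it; the furniture and walls round the work are solid. World frame = base frame: x ahead of the robot, y to its left, z up, the work surface at z = 0. Lengths are in m, angles in rad, forces in N, time in s.
With the tool pointing down it reaches from about 0.325 to 0.775 m from the base axis. Payload 5.5 kg.
Tool frame: the origin (TCP) lies at the centre of the arm's flange, where the gripper is bolted on; the fingertips stand 173 mm ahead of it and the grasp point (between the pads) lies 155 mm ahead of it (arm.grip_point_offset is the z of the grasp point in the tool frame, in m); z points along the fingers, y is the line along which they close (so a half turn about z gives the same grasp; the last joint's range is limited). The gripper opens to 85 mm and grips with 20 to 120 N. Pads are 22 mm wide; open, the fingers measure 114 mm over their backs; the gripper's body (76 mm by 85 mm) begins 54 mm behind the grasp point. The pads swing forward as they close: fully open they stand 13 mm farther back than shut.
Start: joints at [-1.34, 0.091, 1.231, -0, 1.82, -0.057], TCP at [0.17, -0.575, 0.405] pointing down, gripper open.
Joint ranges: [-2.87, 2.87], [-0.86, 2.18], [0.17, 2.46], [-1.51, 4.65], [0.06, 2.69], [-2.65, 2.65]. Speed limits (rad/s): [2.57, 2.57, 3.01, 3.14, 3.14, 3.14].

### API

Orientations are given as [roll, pitch, yaw] about the fixed x, y, z axes, in that order (R = Rz(yaw) Ry(pitch) Rx(roll)).
In Python, from rig import arm, jaws, ik, eyes, telemetry gives the robot as it stands. Calls block until the motion is done:
- arm.move_ptp(position, orientation): joint-space move of the TCP to a pose.
- arm.move_linear(position, max_speed=0.15, rotation=None): straight line of the TCP; rotation=None keeps the orientation; max_speed is the mean speed in m/s.
- arm.set_joints(angles): joint-space move.
- jaws.gripper_to(opening, grasp_force=None): finger opening in m; grasp_force is the grip in N (None keeps the last); returns when the fingers have stopped.
- arm.wait(seconds).
- ik(position, orientation): joint angles nearest the present ones, or None.
- eyes.get_image(name): name is "scene" or "top" or "wrist"; returns the picture (420x560x3 uint8, red, green, blue); there is no depth.
- eyes.camera_info(name): a dict with "fx", "fy", "cx", "cy" (pixels), "world_from_camera" (4x4, takes a point from camera to world coordinates). Camera axes: x right, y up, looking along -z (the intrinsics and any distortion apply to the point x, -y, -z); pixel columns grow to the right and rows downward; lengths in m; the calibration is good to about 2 mm. A picture is of the moment at which its call begins: read the wrist's pose just before it. camera_info takes no time and is no camera call; for the wrist camera it gives the pose at the moment of the call.
A pose or a line that the arm cannot do raises arm.PlanningError and nothing moves.
- arm.finish_job(): hands the job in; it is judged then, once.
Readings, each from a call of its own:
- telemetry.current_time_s(): time.
- telemetry.current_joint_positions(): joint angles.
- telemetry.current_joint_velocities(): joint speeds.
- telemetry.current_joint_torque(): joint torques, N m.
- telemetry.current_tool_pos(): TCP position.
- telemetry.current_orientation(): TCP orientation.
- telemetry.current_force(): force on the tool from outside, world axes, zero at the start.
- telemetry.current_torque(): the same for the moment, N m.
- telemetry.current_opening(): finger opening in m.
- telemetry.current_grasp_force(): force on a finger pad.
Only numpy, scipy, OpenCV 4.12 (cv2) and the standard library are available. Lean on these libraries where they do the work, as an engineer would, in place of code of your own. Each camera call takes 0.05 s, during which the arm holds its last target. There are 200 camera calls.

## Working session

There is one attempt and no reset: what is moved stays moved. The work goes in short steps, each a Python script; the robot and the scene stay as the last script left them, time stands still between calls to the robot, and variables do not carry over. Pictures are saved under pics/ and viewed, at most 10 in all, crops included, and the job is handed in when it is done.

```bash
mkdir -p pics; ls; python3 - <<'E'
from rig import arm,jaws,ik,eyes,telemetry as t
import cv2,numpy as np
np.set_printoptions(precision=4,suppress=True)
ims=[]
for n in ("scene","top"):
    im=eyes.get_image(n); cv2.imwrite(f"pics/{n}0.png",im[:,:,::-1]); i=eyes.camera_info(n)
    print(n,{k:v for k,v in i.items() if k!="world_from_camera"}); print(i["world_from_camera"])
print(t.current_time_s(),t.current_orientation(),t.current_tool_pos())
E
```

```text
pics
scene {'fx': 392.8244374684689, 'fy': 392.8244374684689, 'cx': 274.7412932728586, 'cy': 207.89825071000396}
[[-0.7808  0.2787 -0.5591 -0.1213]
 [-0.6246 -0.3692  0.6882  0.624 ]
 [-0.0146  0.8866  0.4623  0.612 ]
 [ 0.      0.      0.      1.    ]]
top {'fx': 388.30095483869377, 'fy': 388.30095483869377, 'cx': 278.96615295122797, 'cy': 213.29590429651097}
[[ 0.0246  0.9985 -0.0484  0.4693]
 [-0.9996  0.0251  0.0089 -0.1652]
 [ 0.0101  0.0481  0.9988  1.0893]
 [ 0.      0.      0.      1.    ]]
0.1 [-3.1398 -0.0001  0.2878] [ 0.1703 -0.5754  0.4036]
```

View pics/scene0.png

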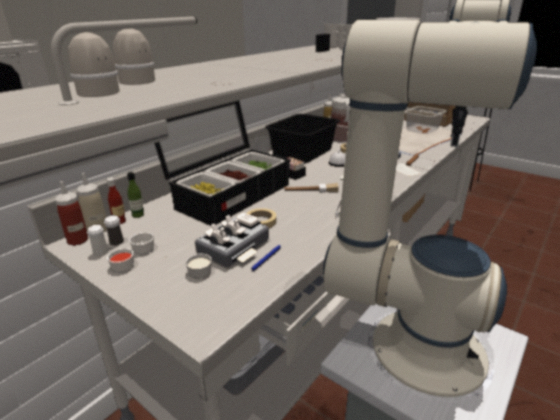

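View pics/top0.png

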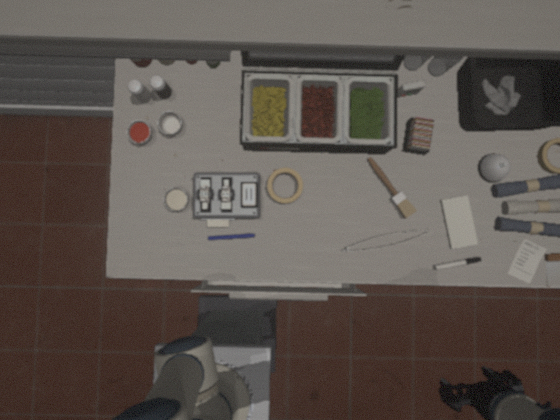

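The scene picture shows the stamp at (232,238), with the dish at its left and the pen in front. The top picture shows the stamp at cols 193–260, rows 173–218, yaw near 0, the dish at (176,199), the roll at (284,186) and the pen at (232,237). Next I'll enlarge it and compute a coarse pose.

```bash
cat > h.py <<'E'
from rig import arm,jaws,ik,eyes,telemetry as t
import cv2,numpy as np
np.set_printoptions(precision=4,suppress=True)
def ray(info,u,v):
    M=np.array(info["world_from_camera"]); d=M[:3,:3]@np.array([(u-info["cx"])/info["fx"],-(v-info["cy"])/info["fy"],-1]); return M[:3,3],d
def onz(info,u,v,z):
    o,d=ray(info,u,v); return o+d*(z-o[2])/d[2]
def proj(info,p):
    M=np.array(info["world_from_camera"]); c=M[:3,:3].T@(np.asarray(p)-M[:3,3]); return np.array([info["cx"]-info["fx"]*c[0]/c[2],info["cy"]+info["fy"]*c[1]/c[2]])
E
python3 - <<'E'
from h import *
i=eyes.camera_info("top")
for n,u,v,z in [("TL",193,174,.05),("TR",259,173,.05),("BR",260,218,.05),("BL",194,218,.05),("key",249,194,.07),("dish",176,199,.037),("roll",284,186,.024),("pen",232,237,.013),("boxfront",318,150,.08)]: print(n,onz(i,u,v,z))
a=cv2.imread("pics/top0.png")[160:250,160:310]; b=cv2.imread("pics/scene0.png")[205:285,180:300]
cv2.imwrite("pics/c0.png",np.vstack([cv2.resize(x,(640,h),interpolation=cv2.INTER_CUBIC)[:h] for x,h in((a,384-84),(b,300))]))
E
```

```text
TL [0.6196 0.059  0.05  ]
TR [ 0.6269 -0.1181  0.05  ]
BR [ 0.5058 -0.1241  0.05  ]
BL [0.5014 0.0521 0.05  ]
key [ 0.5676 -0.0942  0.07  ]
dish [0.5521 0.1053 0.037 ]
roll [ 0.5966 -0.1868  0.024 ]
pen [ 0.4527 -0.0467  0.013 ]
boxfront [ 0.6872 -0.2726  0.08  ]
```

View pics/c0.png

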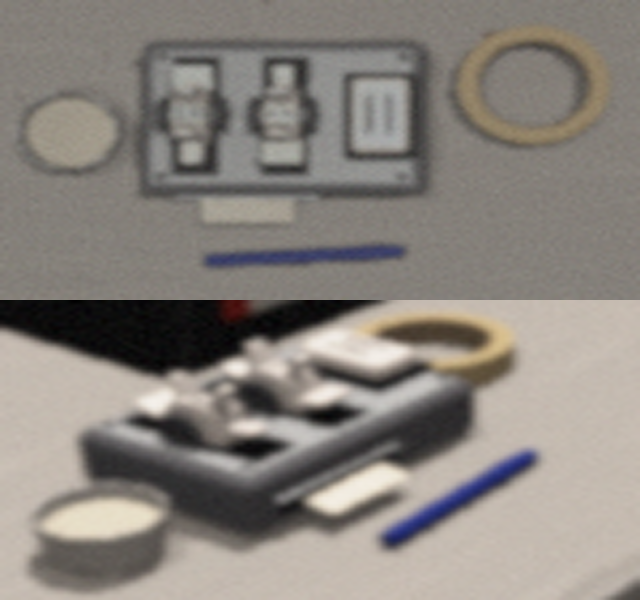

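The crop shows the prep wheel's wide tooth at the far side and the use-by wheel's wide tooth at the near side, so it looks 3 clicks behind. I'll confirm with the wrist camera above the stamp.

```bash
python3 - <<'E'
from h import *
jaws.gripper_to(0.0)
arm.move_ptp([0.50,-0.035,0.42],[np.pi,0,0.035])
arm.wait(.2)
i=eyes.camera_info("wrist"); im=eyes.get_image("wrist"); cv2.imwrite("pics/w1.png",im[:,:,::-1])
import json; np.save("w1.npy",i,allow_pickle=True)
print(i,t.current_time_s(),t.current_tool_pos(),t.current_orientation(),t.current_force(),t.current_opening())
for p in ([.563,-.033,.05],[.563,-.095,.07]): print(proj(i,p))
E
```

```text
{'fx': 349.62305875411886, 'fy': 349.62305875411886, 'cx': 284.25975619275266, 'cy': 215.21579584791357, 'world_from_camera': array([[ 0.0332,  0.963 ,  0.2674,  0.5677],
       [-0.9994,  0.0319,  0.0094, -0.033 ],
       [ 0.0006, -0.2676,  0.9635,  0.3894],
       [ 0.    ,  0.    ,  0.    ,  1.    ]])} 3.375 [ 0.5    -0.0354  0.42  ] [3.1416 0.0001 0.0342] [1.3218 0.108  0.9549] -0.000295039051191881
[283.9373 123.3457]
[353.8982 126.0763]
```

View pics/w1.png

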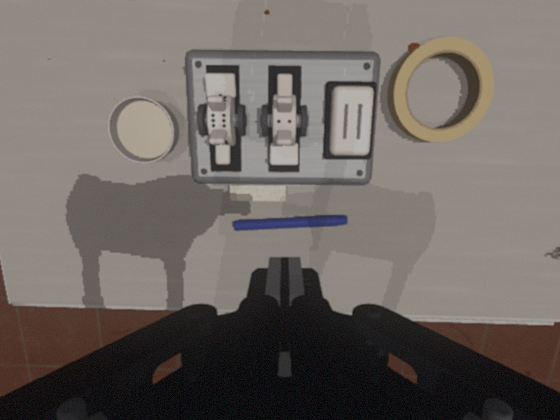

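The wrist picture shows the prep wheel's wide tooth far (221,83) and the use-by wheel's wide tooth near (284,155). That puts it 3 clicks behind and seated at rest. The key is at (351,120) and the deck spans about (188–380, 50–184). Next I'll fit its edges.

```bash
python3 - <<'E'
from h import *
i=np.load("w1.npy",allow_pickle=True).item(); im=cv2.imread("pics/w1.png"); g=cv2.cvtColor(im,6)
# key
m=((g>120)).astype(np.uint8); m[:, :325]=0; m[:,378:]=0; m[:80]=0; m[162:]=0
c=max(cv2.findContours(m,0,2)[0],key=cv2.contourArea); r=cv2.minAreaRect(c)
b=[onz(i,*p,.07) for p in cv2.boxPoints(r)]
print("key",r,np.mean(b,0),[np.linalg.norm(b[k]-b[k-1]) for k in(1,2)])
# stamp outline: dark vs table
tb=np.median(g[20:40,200:370]); print("table",tb)
m=(g<tb-30).astype(np.uint8)
m=cv2.morphologyEx(m,cv2.MORPH_OPEN,np.ones((5,5)))
m[:, :182]=0;m[:,384:]=0;m[:44]=0;m[192:]=0
c=max(cv2.findContours(m,0,2)[0],key=cv2.contourArea); r=cv2.minAreaRect(c)
b=[onz(i,*p,.05) for p in cv2.boxPoints(r)]
print("stamp",r,np.mean(b,0),[np.linalg.norm(b[k]-b[k-1]) for k in(1,2)]); print(np.array(b))
# screws at the deck z=.05
for u,v in [(199,64),(367,66),(205,172),(359,172)]: print(onz(i,u,v,.05))
# wheel teeth, axle discs
for n,u,v,z in [("useby far",285,75,.067),("useby near",284,164,.067),("prep far",221,74,.067),("prep near",223,163,.067),("cheekL",266,121,.075),("cheekR",303,121,.075)]: print(n,onz(i,u,v,z))
x=cv2.resize(im[40:195,180:390],None,fx=3.8,fy=3.8,interpolation=cv2.INTER_CUBIC); cv2.imwrite("pics/w1c.png",x[:600,:800])
E
```

```text
key ((351.5914306640625, 120.44654846191406), (39.4024772644043, 68.93965148925781), 3.3664605617523193) [ 0.567  -0.0926  0.07  ] [np.float64(0.05853674761210853), np.float64(0.033985345769306105)]
table 132.0
stamp ((284.2449645996094, 53.44328308105469), (190.47760009765625, 13.335578918457031), 3.0774552822113037) [ 0.6233 -0.0316  0.05  ] [np.float64(0.010948589084585481), np.float64(0.16924267208033927)]
[[ 0.6192  0.0539  0.05  ]
 [ 0.6301  0.0529  0.05  ]
 [ 0.6275 -0.1163  0.05  ]
 [ 0.6164 -0.1169  0.05  ]]
[0.6121 0.0451 0.05  ]
[ 0.6154 -0.1061  0.05  ]
[0.5146 0.0423 0.05  ]
[ 0.5196 -0.1076  0.05  ]
useby far [ 0.6035 -0.0326  0.067 ]
useby near [ 0.5271 -0.0342  0.067 ]
prep far [0.6025 0.0225 0.067 ]
prep near [0.5261 0.0218 0.067 ]
cheekL [ 0.5648 -0.0174  0.075 ]
cheekR [ 0.5659 -0.0495  0.075 ]
```

View pics/w1c.png

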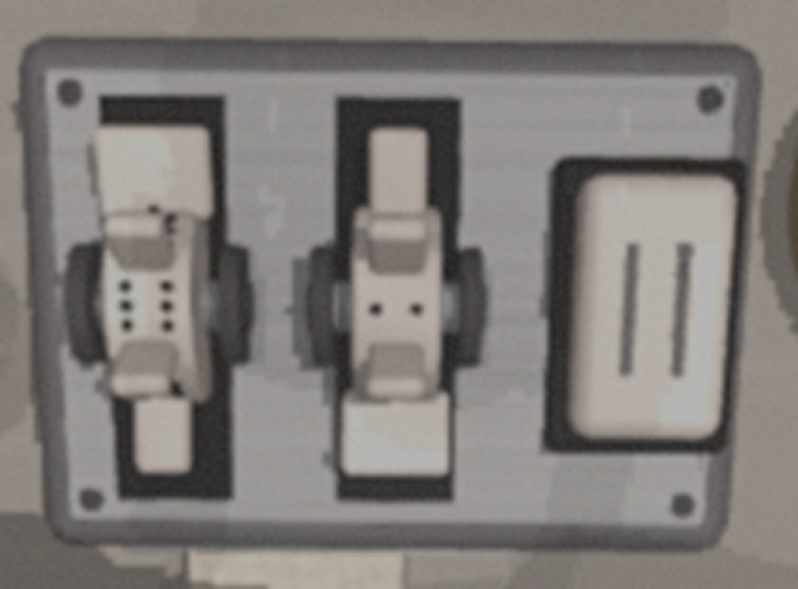

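The close-up confirms both wheels are at rest, with top teeth symmetric. The use-by wide tooth is at the near side (395,435) and the prep wide tooth at the far side (155,170). The axle is at (0.565,-0.0335), yaw about 0.026, and the key position agrees to 1 mm. First click now.

```bash
cat >> h.py <<'E'
A=np.array([.5652,-.0335]); psi=.026; ex=np.array([np.cos(psi),np.sin(psi)])
def P(s,z): return [*(A+s*ex),z+.173]
def click():
    arm.move_linear(P(-.037,.125),.15)
    arm.move_linear(P(-.037,.0895),.1)
    print("down",t.current_tool_pos(),t.current_force())
    arm.move_linear(P(-.012,.0895),.05); print("push",t.current_force())
    arm.move_linear(P(.0005,.0895),.05); arm.wait(.2)
    print("end",t.current_tool_pos(),t.current_force())
    arm.move_linear(P(.0005,.125),.1)
def snap(n):
    arm.wait(.1); i=eyes.camera_info("wrist"); im=eyes.get_image("wrist"); cv2.imwrite(f"pics/{n}.png",im[:,:,::-1]); np.save(n+".npy",i,allow_pickle=True); print(t.current_time_s())
E
python3 - <<'E'
from h import *
arm.move_ptp(P(-.037,.17),[np.pi,0,psi]); print(t.current_force())
click()
arm.move_linear(P(-.065,.22),.2); snap("w2")
E
```

```text
[0.7917 0.085  0.5861]
down [ 0.5283 -0.0344  0.2626] [-0.3412  0.7835 -0.211 ]
push [-0.4329  0.2902  0.8103]
end [ 0.5657 -0.0335  0.2625] [-0.3803  0.5796  0.3043]
7.3917
```

View pics/w2.png

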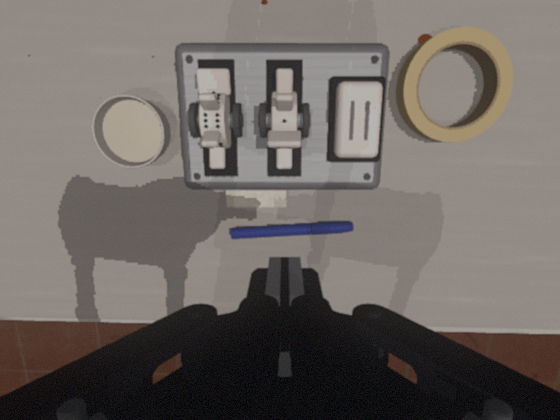

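One click done: the wide tooth is now the near top tooth (285,138), and the flat shows one pip. Two more to go.

```bash
python3 - <<'E'
from h import *
click(); click()
arm.move_linear(P(-.065,.22),.2); snap("w3")
im=cv2.imread("pics/w3.png"); cv2.imwrite("pics/w3c.png",cv2.resize(im[35:195,170:395],None,fx=3.5,fy=3.5,interpolation=cv2.INTER_CUBIC))
E
```

```text
down [ 0.5282 -0.0344  0.2626] [-0.0245 -0.2735  0.1864]
push [-0.4679 -0.2667  0.7831]
end [ 0.5657 -0.0335  0.2625] [-0.5449 -0.8216  0.0094]
down [ 0.5284 -0.0344  0.262 ] [0.1744 0.0267 0.1348]
push [-0.4225 -0.6393  0.9494]
end [ 0.5657 -0.0335  0.2625] [-0.5787 -0.2623 -0.3702]
14.0083
```

View pics/w3c.png

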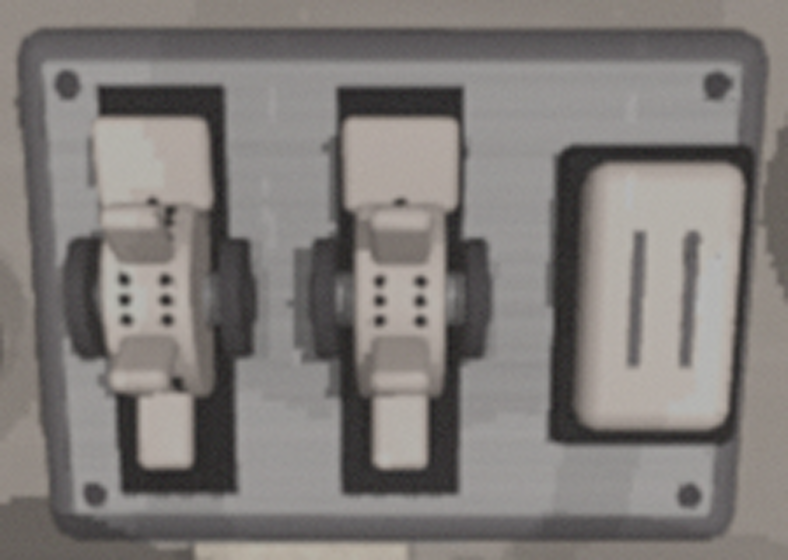

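Both wide teeth now stand at the far side at the same height (155,160 and 400,160), and both flats show six pips. Now I'll press the key.

```bash
python3 - <<'E'
from h import *
K=[.567,-.0932]
arm.move_linear([*K,.30],.2); arm.move_linear([*K,.173+.074],.1); arm.wait(.2)
f0=np.array(t.current_force()); print(f0)
for z in np.arange(.070,.0569,-.001):
    arm.move_linear([*K,z+.173],.03); arm.wait(.15)
    f=np.array(t.current_force())-f0; print(round(z,3),t.current_tool_pos()[2]-.173,f)
    if f[2]>11: break
arm.wait(.3)
arm.move_linear([*K,.30],.1)
arm.move_linear(P(-.065,.22),.2); snap("w4"); print(t.current_force())
im=cv2.imread("pics/w4.png"); print("diff to w3",cv2.absdiff(im,cv2.imread("pics/w3.png"))[35:250,90:520].max())
cv2.imwrite("pics/w4c.png",im[:270,60:540])
E
```

```text
[-0.5161 -0.3384  0.0143]
0.07 0.07022634161514313 [1.3906 0.1    0.5774]
0.069 0.06910836139597984 [0.9898 0.7686 2.1809]
0.068 0.06811550300945643 [ 1.7177 -0.2281  1.3029]
0.067 0.06713801826931776 [ 1.4543 -0.5654  1.774 ]
0.066 0.06610650706913887 [ 1.4874 -0.3882  2.7868]
0.065 0.06510977925907915 [1.4572 0.0593 2.8457]
0.064 0.06408557649043428 [ 2.1494 -1.1223  4.6453]
0.063 0.063106005989392 [1.949  0.3601 4.5332]
0.062 0.062424062606244696 [0.8886 0.2039 6.9381]
0.061 0.062336971310039346 [-0.3905  0.0146 10.9567]
0.06 0.06227537257663357 [-2.8044 -0.317  14.1054]
22.175
[ 0.3225  0.0713 -0.4302]
diff to w3 63
```

View pics/w4c.png

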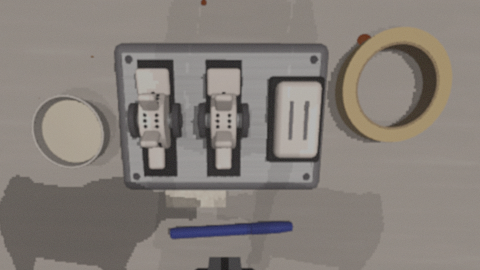

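The key bottomed out (the tip stopped at 62.3 mm with force rising to 14 N) and is back up. The wheels are level and nothing else has moved, so I'll hand it in.

```bash
python3 -c "
from rig import arm
print(arm.finish_job())"
```

```text
the job is handed in; nothing more can be done
None
```

The use-by wheel was flicked three clicks until level with the prep-day wheel, the print key was then pressed fully down and came back up, and the job was handed in at about 22 s; the judge's verdict was not shown.

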